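Turn the lemon round to the serving side

TASK

Bring the dish with the lemon round to the pointed marker on the carousel's foot, lined up with it, by gently pushing an arm of the cross-shaped handle on top with a fingertip. Do not grip the handle, do not touch the dishes or the food, let all the food stay in its dishes, leave the things standing round about alone, and leave the carousel standing still.

Things in the scene. Friction and masses are not known exactly. Their poses are not given: they have to be found in the camera images.
- stand: Fixed wooden foot of the carousel, a disc 140 mm across, standing fast on the worktop. Origin on the turning axis, at the worktop; z up. Its -x axis points along a flat tongue to the marker: a wooden cone 52 mm high and 26 mm across, 160 mm from the axis, just outside the circle that the dishes sweep.
- serving_spot (a point): Point on the foot's -x axis, 90 mm from the turning axis and 35 mm above the worktop, where the centre of the lemon's dish must come.
- turntable: The turning part: wooden hub and an upright post 18 mm thick. Origin on the turning axis, 20 mm above the worktop, z up; it turns freely either way round the vertical axis for nearly two whole turns (12.5 rad each way from the start), with light friction (0.06 N m, about 1 N at the handle), and stays where it is left. Dishes and handle turn with it. At the start its axes are those of the foot.
- dishes: Four white round dishes, each 96 mm across with a 20 mm high wall (inner floor 35 mm, rim 50 mm above the worktop), centred 90 mm from the axis on the turntable's +x, +y, -x and -y axes. Origin and axes as the turntable's. The food in them reaches at most 105 mm above the worktop; between it and the handle all is open.
- handle: Cross-shaped handle at the top of the post. Origin on the axis, 150 mm above the worktop, level with the arms' centre lines. Four level steel arms, 9 mm thick, at 45, 135, 225 and 315 degrees from the turntable's +x axis (so between the dishes), each ending in a wooden ball of 16 mm centred 95 mm from the axis. A boss 34 mm across round the axis, its top 18 mm above the arms.
- lemon: Yellow lemon, 78 x 55 x 56 mm, lying loose in one of the dishes (not the one at the marker). Origin at the underside, below its middle, as it first lies.
- lemon_mid (a point): Middle of the lemon.
- garlic: Pale garlic bulb, 53 mm, loose in another dish. Origin at its underside.
- garlic_mid (a point): Middle of the garlic bulb.
- corn: Piece of corn cob, 65 x 59 x 51 mm, loose in another dish; the fourth dish, which starts at the marker, is empty. Origin at its underside.
- corn_mid (a point): Middle of the piece of corn.
- pepper_mill: Wooden pepper mill, 58 mm across, 170 mm high, standing loose behind the carousel. Origin at its underside.
- salt_shaker: Glass salt shaker, 44 mm across, 90 mm high, standing loose behind the carousel. Origin at its underside.
- timer: Round kitchen timer, 67 mm across, 50 mm high, standing loose to the left of the carousel. Origin at its underside.
Things that resemble listed ones, but are neither listed nor needed, are in the scene too. What is shaped like the garlic but black, orange or purple is not meant.

How it is judged:
By the outcome, as a careful person would: the job done as asked, in the order asked, and still so for the second after the job is handed in, with the robot touching nothing.
It also fails if it takes over 48 s, if anything falls off the work surface, if the arm or the gripper's body presses on something with over 40 N, if the wrist force passes 120 N, or if a joint passes its speed limit or range.

ROBOT

A 6-joint arm with a two-finger parallel gripper is mounted at the origin on a cart in front of the work surface, level with it; the furniture and walls round the work are solid. World frame = base frame: x ahead of the robot, y to its left, z up, the work surface at z = 0. Lengths are in m, angles in rad, forces in N, time in s.
With the tool pointing down it reaches from about 0.3 to 0.775 m from the base axis. Payload 14.6 kg.
Tool frame: the origin (TCP) lies midway between the tips of the shut fingers; the grasp point (between the pads) lies 19 mm behind it; z points along the fingers, y is the direction in which the jaws open and shut (so a half turn about z gives the same grasp; the last joint's range is limited). The gripper opens to 94 mm and grips with 3 to 60 N. Pads are 16 mm wide; open, the fingers measure 119 mm over their backs; the gripper's body (75 mm by 177 mm) begins 78 mm behind the grasp point.
Start: joints at [-1.244, 0.3, 1.521, -0, 1.321, -0.067], TCP at [0.211, -0.508, 0.205] pointing down, gripper open.
Joint ranges: [-3.03, 3.03], [-0.79, 2.21], [0.23, 2.52], [-1.04, 4.18], [0, 3.07], [-2.55, 2.55]. Speed limits (rad/s): [2.22, 2.22, 2.57, 3.14, 3.14, 3.14].

INTERFACE

Orientations are given as a unit quaternion [w, x, y, z].
In Python, from plant import readout, snapshot, order gives the robot as it stands.
- The arm moves only by the tool drive_tool, never from a script. Its argument "targets" is a list of rows, each an object of numbers: "x", "y", "z": the shift along the world's x, y, z in cm; "wx", "wy", "wz": the turn, a rotation vector about the world's x, y, z in degrees; "jaw": the opening, from -1 (shut) to 1 (fully open), so that 0 is half open. In form: [{"x": .., "y": .., "z": .., "wx": .., "wy": .., "wz": .., "jaw": ..}, ...]. A call has 1 to 12 rows; each row is the pose to reach, as a shift and turn from the pose commanded when the call began; what a row does not reach only later rows make up. A row lasts 1/12 s, in which the tool goes at most 41.7 mm and 7.16 degrees, less where a joint would pass 70% of its speed; a pose out of reach is approached as far as the arm can. A call with a gripper value outside its range is refused whole. The fingers move at their own pace and stop on an object; the grip force is fixed at half the most. Time passes only in rows, so rows that repeat a pose let the fingers close. It gives the time, the measured TCP pose, the force and the opening at its end, in the units of the state.
- readout.read_state(): the state, without advancing time (a new reading comes with each control period).
- snapshot(name): name is "side" or "top"; returns a dict with "frame" (420x560x3 uint8, red, green, blue), "camera_matrix" (3x3 intrinsics, pixels), "rvec" (rotation vector, rad) and "tvec" (3), from world to camera coordinates, as OpenCV has them. Camera axes: x right, y down, z forward; pixel columns grow to the right and rows downward; lengths in m; the calibration is good to about 2 mm. A picture is of the moment at which its call begins. There is no depth.
- order.job_done(): hands the job in, once; it reports no verdict.
The state is a dict: "clock": time; "qpos": joint angles; "joint_velocities": joint speeds; "effort": joint torques, N m; "position": TCP position; "ee_rot": TCP orientation; "contact_force": force on the tool from outside, world axes, zero at the start; "torque": the same for the moment, N m; "opening": finger opening in m.
Only numpy, scipy, OpenCV 4.12 (cv2) and the standard library are available. Lean on these libraries where they do the work, as an engineer would, in place of code of your own. Each camera call takes 0.05 s, during which the arm holds its last target.

## Working session

There is one attempt and no reset: what is moved stays moved. The work goes in short steps, Python scripts to look and compute and a tool call to move; the robot and the scene stay as the last step left them, time stands still between calls to the robot, and variables do not carry over. Pictures are saved under pics/ and viewed, and the job is handed in when it is done.

Besides the shell and the picture viewer there is one more tool, called by a JSON object that holds its "api" and its "payload". drive_tool: Moves the arm, as the interface text tells. Its arguments: {"type":"object","properties":{"targets":{"type":"array","items":{"type":"object","properties":{"x":{"type":"number"},"y":{"type":"number"},"z":{"type":"number"},"wx":{"type":"number"},"wy":{"type":"number"},"wz":{"type":"number"},"jaw":{"type":"number"}}}}},"required":["targets"]}

```bash
mkdir -p pics
cat > h.py <<'E'
import numpy as np,cv2
from plant import readout,snapshot,order
def shot(n,f):
    s=snapshot(n); cv2.imwrite('pics/'+f,cv2.cvtColor(s['frame'],cv2.COLOR_RGB2BGR)); np.save('pics/'+f+'.npy',s,allow_pickle=True); return s
def ray(s,u,v,z):
    R=cv2.Rodrigues(np.array(s['rvec'],float))[0];t=np.array(s['tvec'],float).ravel()
    d=R.T@np.linalg.inv(s['camera_matrix'])@np.array([u,v,1.]);c=-R.T@t
    return c+d*(z-c[2])/d[2]
def proj(s,P):
    return cv2.projectPoints(np.array(P,float).reshape(-1,3),np.array(s['rvec'],float),np.array(s['tvec'],float),np.array(s['camera_matrix'],float),None)[0].reshape(-1,2)
def load(f): return np.load('pics/'+f+'.npy',allow_pickle=True).item()
E
python3 - <<'E'
from h import *
shot('top','t0.png');shot('side','s0.png');s=readout.read_state();print(s)
E
```

```text
{'clock': 0.1, 'qpos': array([-1.24357323e+00,  3.00386198e-01,  1.52154053e+00,  1.23531418e-05,
        1.32073829e+00, -6.65898261e-02]), 'joint_velocities': array([-0.00068962, -0.0003084 , -0.00310511, -0.0004185 ,  0.00099079,
       -0.00134786]), 'effort': array([ 6.03462704e-04, -5.32650483e+01, -3.53286517e+01,  7.09840260e-02,
        2.34751002e-02, -7.21337938e-05]), 'position': array([ 0.2109651 , -0.50765485,  0.20495007]), 'ee_rot': array([-5.32414405e-04,  9.80676637e-01,  1.95634982e-01, -6.37430838e-05]), 'contact_force': array([0.31539037, 0.69572792, 0.35192496]), 'torque': array([ 0.00971931,  0.01722534, -0.01911821]), 'opening': 0.09393614602279592}
```

View pics/t0.png

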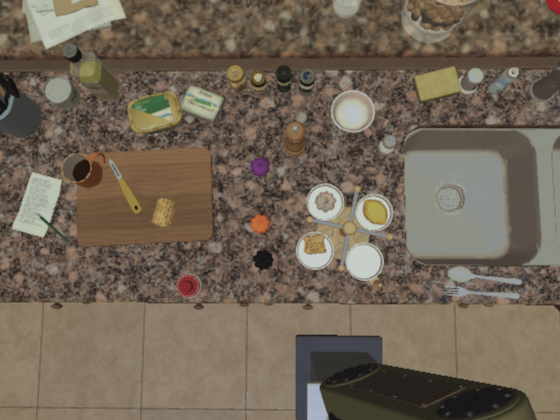

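View pics/s0.png

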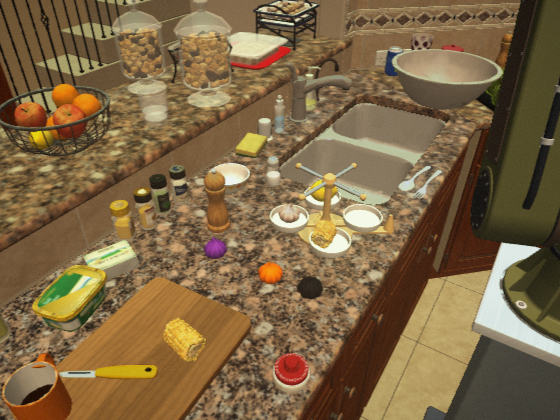

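Run:
```python
from h import *
s=load('t0.png');f=cv2.cvtColor(s['frame'],cv2.COLOR_RGB2BGR)
cv2.imwrite('pics/t0z.png',cv2.resize(f[170:300,280:410],None,fx=4.6,fy=4.6,interpolation=cv2.INTER_CUBIC))
s2=load('s0.png');f=cv2.cvtColor(s2['frame'],cv2.COLOR_RGB2BGR)
cv2.imwrite('pics/s0z.png',cv2.resize(f[130:280,240:420],None,fx=4,fy=4,interpolation=cv2.INTER_CUBIC))
for n,u,v,z in [('boss',349,228,.168),('lem',374,213,.04),('gar',325,203,.05),('corn',315,250,.05),('emp',364,262,.05),('cone',377,283,.05)]: print(n,ray(s,u,v,z))
print(proj(s,[[0,0,0],[.4,0,0],[.4,.1,0]]))
```

```text
boss [0.53045817 0.06602059 0.168     ]
lem [ 0.57990376 -0.01367152  0.04      ]
gar [0.60464577 0.11238861 0.05      ]
corn [0.48457485 0.13881656 0.05      ]
emp [0.45448023 0.01570211 0.05      ]
cone [ 0.40213394 -0.01579852  0.05      ]
[[370.74175327 444.28103806]
 [367.63574247 283.38573229]
 [329.15692982 283.30197457]]
```

View pics/t0z.png

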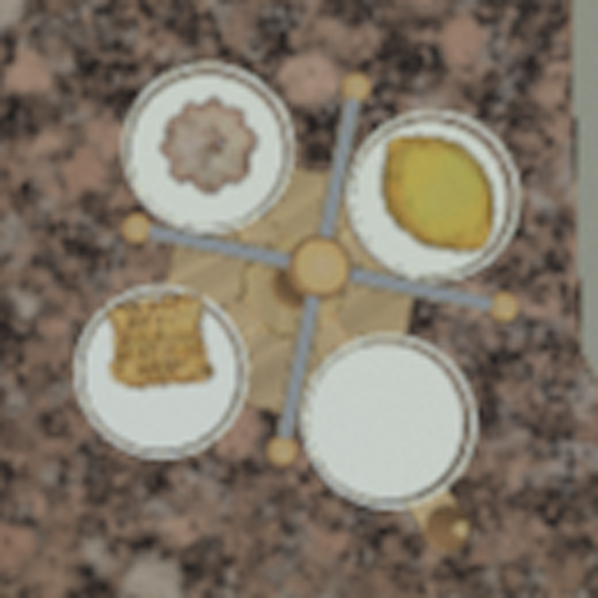

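View pics/s0z.png

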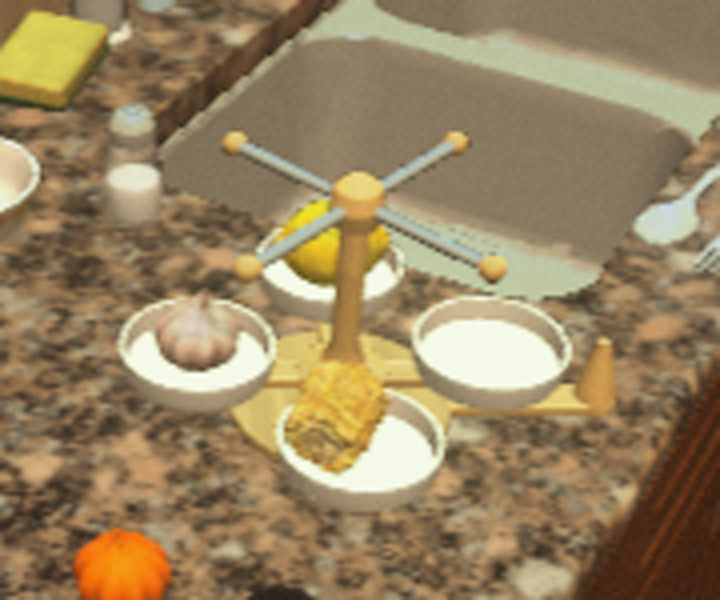

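Run:
```python
from h import *
from scipy.optimize import least_squares
s=load('t0.png')
U=lambda a:(np.array(a,float)+.5)/4.6-.5+np.array([280,170])
dish=[(433,196),(208,147),(161,372),(389,421)] # lemon,garlic,corn,empty
D=[ray(s,*U(p),.05)[:2] for p in dish]
B=[ray(s,*U(p),.152)[:2] for p in [(356,86),(137,229),(283,450),(505,307)]]
print('D',D,np.mean(D,0));print('B',B,np.mean(B,0))
tip=ray(s,*U((460,528)),.052)[:2];print('tip',tip)
c=(np.mean(D,0)+np.mean(B,0))/2
for n,P in(('D',D),('B',B),('t',[tip])):
  for p in P:
    d=p-c;print(n,np.degrees(np.arctan2(d[1],d[0])),np.hypot(*d))
```

```text
D [array([ 0.58077119, -0.01137873]), array([0.60835303, 0.11279778]), array([0.48336545, 0.13981497]), array([0.45666217, 0.01522469])] [0.53228796 0.06411468]
B [array([0.62591954, 0.04385603]), array([0.55214235, 0.15670024]), array([0.43996822, 0.08374235]), array([ 0.51224386, -0.02957234])] [0.53256849 0.06368157]
tip [ 0.39874422 -0.02188385]
D -57.291332983096545 0.08946310638851668
D 32.78371512001498 0.09030920194178732
D 122.87337215396724 0.09039094758488929
D -147.2826068563898 0.09005330828745299
B -12.099583783147466 0.09561543232937356
B 78.00683528975848 0.09487296971736114
B 167.88666229799506 0.09456556408007573
B -102.18555542247215 0.0956249808028734
t -147.31263755412888 0.15883942134532855
```

{"api": "drive_tool", "payload": {"targets": [{"x": 2,"y": 4,"wz": 5,"jaw": -1},{"x": 4,"y": 8,"wz": 10,"jaw": -1},{"x": 5.5,"y": 12,"wz": 15,"jaw": -1},{"x": 7,"y": 16,"wz": 20,"jaw": -1},{"x": 9,"y": 20,"wz": 25,"jaw": -1},{"x": 11,"y": 24,"wz": 30,"jaw": -1},{"x": 12.5,"y": 28,"wz": 35,"jaw": -1},{"x": 14.5,"y": 32,"wz": 40,"jaw": -1},{"x": 16.5,"y": 36,"wz": 45,"jaw": -1},{"x": 18.0,"y": 40,"wz": 50,"jaw": -1},{"x": 20,"y": 44,"wz": 55.3,"jaw": -1},{"x": 21.5,"y": 47.5,"wz": 55.3,"jaw": -1}]}}

```text
schema error: expected keys x, y, z, wx, wy, wz, jaw
```

{"api": "drive_tool", "payload": {"targets": [{"x": 2,"y": 4,"z": 0,"wx": 0,"wy": 0,"wz": 5,"jaw": -1},{"x": 4,"y": 8,"z": 0,"wx": 0,"wy": 0,"wz": 10,"jaw": -1},{"x": 5.5,"y": 12,"z": 0,"wx": 0,"wy": 0,"wz": 15,"jaw": -1},{"x": 7,"y": 16,"z": 0,"wx": 0,"wy": 0,"wz": 20,"jaw": -1},{"x": 9,"y": 20,"z": 0,"wx": 0,"wy": 0,"wz": 25,"jaw": -1},{"x": 11,"y": 24,"z": 0,"wx": 0,"wy": 0,"wz": 30,"jaw": -1},{"x": 12.5,"y": 28,"z": 0,"wx": 0,"wy": 0,"wz": 35,"jaw": -1},{"x": 14.5,"y": 32,"z": 0,"wx": 0,"wy": 0,"wz": 40,"jaw": -1},{"x": 16.5,"y": 36,"z": 0,"wx": 0,"wy": 0,"wz": 45,"jaw": -1},{"x": 18,"y": 40,"z": 0,"wx": 0,"wy": 0,"wz": 50,"jaw": -1},{"x": 20,"y": 44,"z": 0,"wx": 0,"wy": 0,"wz": 55.3,"jaw": -1},{"x": 21.5,"y": 47.5,"z": 0,"wx": 0,"wy": 0,"wz": 55.3,"jaw": -1}]}}

```text
clock: 1.1
position: [0.4175, -0.0506, 0.2055]
ee_rot: [0.0, 0.776, 0.631, 0.0]
contact_force: [0.5, -1.3, -0.4]
opening: 0.0174
```

{"api": "drive_tool", "payload": {"targets": [{"x": 1.5,"y": 3.3,"z": 0,"wx": 0,"wy": 0,"wz": 0,"jaw": -1},{"x": 3.0,"y": 6.7,"z": 0,"wx": 0,"wy": 0,"wz": 0,"jaw": -1},{"x": 3.0,"y": 6.7,"z": 0,"wx": 0,"wy": 0,"wz": 0,"jaw": -1},{"x": 3.0,"y": 6.7,"z": 0,"wx": 0,"wy": 0,"wz": 0,"jaw": -1},{"x": 3.0,"y": 6.7,"z": 0,"wx": 0,"wy": 0,"wz": 0,"jaw": -1},{"x": 3.0,"y": 6.7,"z": 0,"wx": 0,"wy": 0,"wz": 0,"jaw": -1}]}}

```text
clock: 1.6
position: [0.4469, 0.0133, 0.2054]
ee_rot: [-0.0, 0.778, 0.628, -0.0]
contact_force: [-0.1, 0.2, 0.3]
opening: 0.0005
```

Run:
```python
from h import *
s=shot('top','t1.png');a=shot('side','s1.png');r=readout.read_state();print(r['clock'],r['position'],r['ee_rot'],r['opening'])
f=cv2.cvtColor(s['frame'],cv2.COLOR_RGB2BGR)
A=cv2.resize(f[170:300,280:410],(600,600),interpolation=cv2.INTER_CUBIC)
cv2.imwrite('pics/t1z.png',A)
f=cv2.cvtColor(a['frame'],cv2.COLOR_RGB2BGR)
cv2.imwrite('pics/s1z.png',cv2.resize(f[100:280,240:440],(660,594),interpolation=cv2.INTER_CUBIC))
```

```text
1.7 [0.44696652 0.01321702 0.20551238] [5.72555513e-05 7.78472339e-01 6.27678909e-01 2.89284558e-05] 0.0010194105835464786
```

View pics/t1z.png

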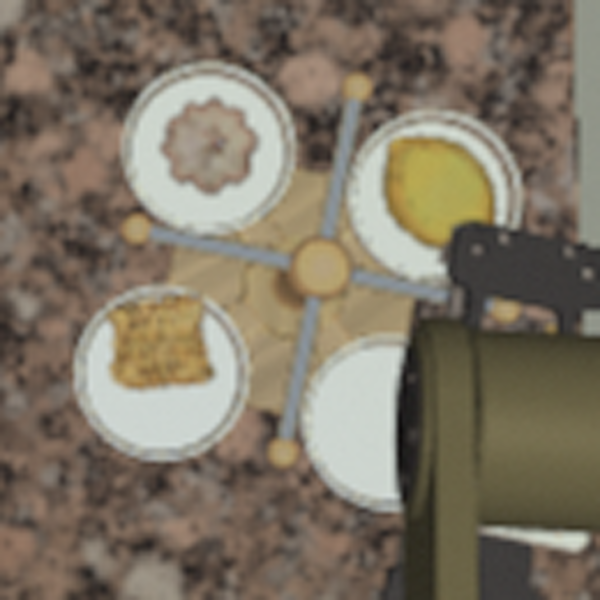

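View pics/s1z.png

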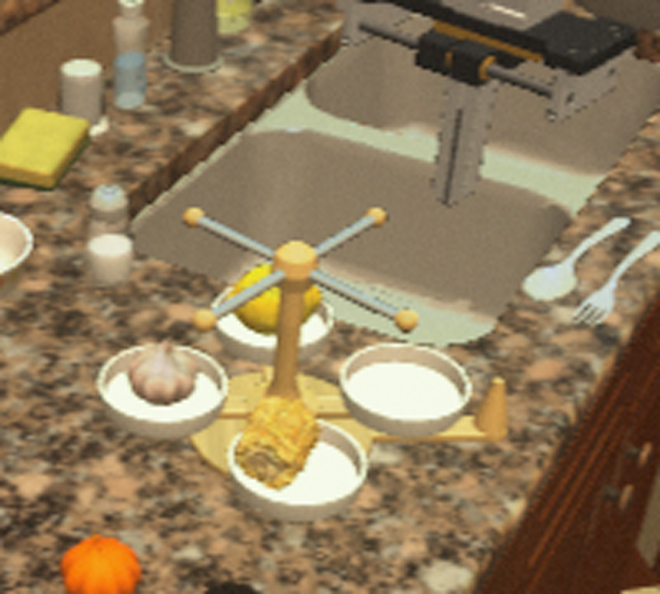

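{"api": "drive_tool", "payload": {"targets": [{"x": 0.5,"y": 1.0,"z": 0,"wx": 0,"wy": 0,"wz": 0,"jaw": -1},{"x": 0.95,"y": 2.1,"z": -0.5,"wx": 0,"wy": 0,"wz": 0,"jaw": -1},{"x": 0.95,"y": 2.1,"z": -2,"wx": 0,"wy": 0,"wz": 0,"jaw": -1},{"x": 0.95,"y": 2.1,"z": -3.5,"wx": 0,"wy": 0,"wz": 0,"jaw": -1},{"x": 0.95,"y": 2.1,"z": -5,"wx": 0,"wy": 0,"wz": 0,"jaw": -1},{"x": 0.95,"y": 2.1,"z": -6.5,"wx": 0,"wy": 0,"wz": 0,"jaw": -1},{"x": 0.95,"y": 2.1,"z": -7.5,"wx": 0,"wy": 0,"wz": 0,"jaw": -1},{"x": 0.95,"y": 2.1,"z": -7.5,"wx": 0,"wy": 0,"wz": 0,"jaw": -1}]}}

```text
clock: 2.37
position: [0.4559, 0.0358, 0.1284]
ee_rot: [-0.001, 0.778, 0.628, -0.001]
contact_force: [1.0, 0.8, 0.3]
opening: 0.0001
```

```bash
cat > plan.py <<'E'
import numpy as np,sys
# python plan.py x y yawdone th0 steps d rho : prints rows
c=np.array([.5324,.0639])
def pos(th,d,r=.068):
    t=np.radians(th);return c+r*np.array([np.cos(t),np.sin(t)])+d*np.array([-np.sin(t),np.cos(t)])
def rows(base,ths,d,th0):
    if np.isscalar(d): d=[d]*len(ths)
    for th,dd in zip(ths,d):
        p=(pos(th,dd)-base)*100
        print('{"x": %.2f, "y": %.2f, "z": 0, "wx": 0, "wy": 0, "wz": %.1f, "jaw": -1},'%(*p,th-th0),end=' ')
    print()
E
python3 - <<'E'
from h import *
from plan import *
r=readout.read_state();print(r['clock'],r['position'],r['contact_force'])
b=pos(167.9,.045);print(b)
rows(b,[167.9]*12,[.042,.038,.034,.030,.026,.023,.020,.018,.016,.015,.014,.013],167.9)
E
```

```text
2.3667 [0.45594849 0.03575459 0.12843307] [1.01010009 0.76541632 0.31978361]
[0.4564779  0.03415382]
{"x": 0.06, "y": 0.29, "z": 0, "wx": 0, "wy": 0, "wz": 0.0, "jaw": -1}, {"x": 0.15, "y": 0.68, "z": 0, "wx": 0, "wy": 0, "wz": 0.0, "jaw": -1}, {"x": 0.23, "y": 1.08, "z": 0, "wx": 0, "wy": 0, "wz": 0.0, "jaw": -1}, {"x": 0.31, "y": 1.47, "z": 0, "wx": 0, "wy": 0, "wz": 0.0, "jaw": -1}, {"x": 0.40, "y": 1.86, "z": 0, "wx": 0, "wy": 0, "wz": 0.0, "jaw": -1}, {"x": 0.46, "y": 2.15, "z": 0, "wx": 0, "wy": 0, "wz": 0.0, "jaw": -1}, {"x": 0.52, "y": 2.44, "z": 0, "wx": 0, "wy": 0, "wz": 0.0, "jaw": -1}, {"x": 0.57, "y": 2.64, "z": 0, "wx": 0, "wy": 0, "wz": 0.0, "jaw": -1}, {"x": 0.61, "y": 2.84, "z": 0, "wx": 0, "wy": 0, "wz": 0.0, "jaw": -1}, {"x": 0.63, "y": 2.93, "z": 0, "wx": 0, "wy": 0, "wz": 0.0, "jaw": -1}, {"x": 0.65, "y": 3.03, "z": 0, "wx": 0, "wy": 0, "wz": 0.0, "jaw": -1}, {"x": 0.67, "y": 3.13, "z": 0, "wx": 0, "wy": 0, "wz": 0.0, "jaw": -1},
```

{"api": "drive_tool", "payload": {"targets": [{"x": 0.06,"y": 0.29,"z": 0,"wx": 0,"wy": 0,"wz": 0,"jaw": -1},{"x": 0.15,"y": 0.68,"z": 0,"wx": 0,"wy": 0,"wz": 0,"jaw": -1},{"x": 0.23,"y": 1.08,"z": 0,"wx": 0,"wy": 0,"wz": 0,"jaw": -1},{"x": 0.31,"y": 1.47,"z": 0,"wx": 0,"wy": 0,"wz": 0,"jaw": -1},{"x": 0.4,"y": 1.86,"z": 0,"wx": 0,"wy": 0,"wz": 0,"jaw": -1},{"x": 0.46,"y": 2.15,"z": 0,"wx": 0,"wy": 0,"wz": 0,"jaw": -1},{"x": 0.52,"y": 2.44,"z": 0,"wx": 0,"wy": 0,"wz": 0,"jaw": -1},{"x": 0.57,"y": 2.64,"z": 0,"wx": 0,"wy": 0,"wz": 0,"jaw": -1},{"x": 0.61,"y": 2.84,"z": 0,"wx": 0,"wy": 0,"wz": 0,"jaw": -1},{"x": 0.63,"y": 2.93,"z": 0,"wx": 0,"wy": 0,"wz": 0,"jaw": -1},{"x": 0.65,"y": 3.03,"z": 0,"wx": 0,"wy": 0,"wz": 0,"jaw": -1}]}}

```text
clock: 3.28
position: [0.4632, 0.0656, 0.1304]
ee_rot: [-0.0, 0.778, 0.628, -0.0]
contact_force: [-0.7, 1.1, 0.8]
opening: 0.0003
```

Run:
```python
from h import *
from plan import *
s=shot('top','t2.png')
r=readout.read_state();print(r['clock'],r['position'],r['contact_force'])
p=r['position'][:2];t=np.radians(167.9);e=np.array([np.cos(t),np.sin(t)]);n=np.array([-e[1],e[0]])
print('along',(p-c)@e,'d',(p-c)@n)
f=cv2.cvtColor(s['frame'],cv2.COLOR_RGB2BGR)
cv2.imwrite('pics/t2z.png',cv2.resize(f[170:300,280:410],(600,600),interpolation=cv2.INTER_CUBIC))
```

```text
3.3333 [0.46323845 0.06570567 0.13044558] [-1.08486349  0.40841665 -0.62634255]
along 0.06800350178553147 d 0.012731993347915162
```

View pics/t2z.png

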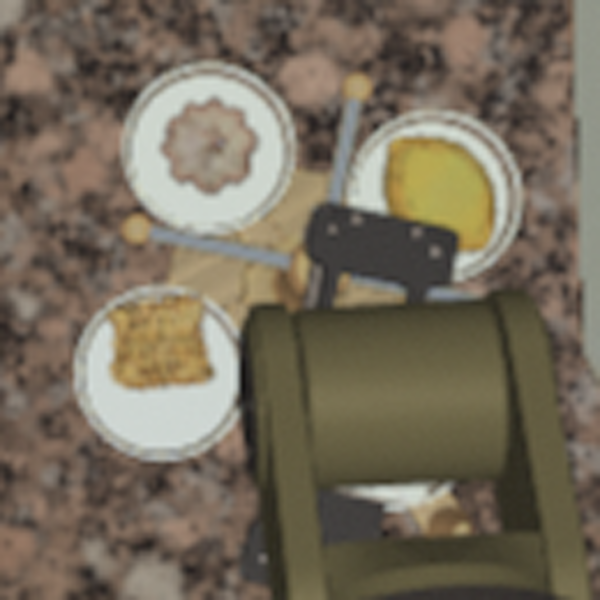

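Run:
```python
from plan import *
inc=np.array([.3,.6,.9,1.2,1.5,1.8]+[2.]*36)
inc=np.concatenate([inc,[1.6,1.2,.9,.6,.4,.2]])
th=167.9-np.cumsum(inc);print(th[-1],len(th))
b0=167.9;d=.0127
for i in range(0,len(th),12):
    rows(pos(b0,d),th[i:i+12],d,b0);b0=th[i:i+12][-1];print(b0)
```

```text
84.7 48
{"x": 0.00, "y": 0.04, "z": 0, "wx": 0, "wy": 0, "wz": -0.3, "jaw": -1}, {"x": 0.00, "y": 0.11, "z": 0, "wx": 0, "wy": 0, "wz": -0.9, "jaw": -1}, {"x": 0.01, "y": 0.22, "z": 0, "wx": 0, "wy": 0, "wz": -1.8, "jaw": -1}, {"x": 0.02, "y": 0.36, "z": 0, "wx": 0, "wy": 0, "wz": -3.0, "jaw": -1}, {"x": 0.04, "y": 0.54, "z": 0, "wx": 0, "wy": 0, "wz": -4.5, "jaw": -1}, {"x": 0.06, "y": 0.76, "z": 0, "wx": 0, "wy": 0, "wz": -6.3, "jaw": -1}, {"x": 0.10, "y": 1.00, "z": 0, "wx": 0, "wy": 0, "wz": -8.3, "jaw": -1}, {"x": 0.14, "y": 1.23, "z": 0, "wx": 0, "wy": 0, "wz": -10.3, "jaw": -1}, {"x": 0.20, "y": 1.47, "z": 0, "wx": 0, "wy": 0, "wz": -12.3, "jaw": -1}, {"x": 0.26, "y": 1.70, "z": 0, "wx": 0, "wy": 0, "wz": -14.3, "jaw": -1}, {"x": 0.33, "y": 1.93, "z": 0, "wx": 0, "wy": 0, "wz": -16.3, "jaw": -1}, {"x": 0.41, "y": 2.16, "z": 0, "wx": 0, "wy": 0, "wz": -18.3, "jaw": -1}, 
149.6
{"x": 0.09, "y": 0.23, "z": 0, "wx": 0, "wy": 0, "wz": -2.0, "jaw": -1}, {"x": 0.18, "y": 0.45, "z": 0, "wx": 0, "wy": 0, "wz": -4.0, "jaw": -1}, {"x": 0.28, "y": 0.67, "z": 0, "wx": 0, "wy": 0, "wz": -6.
[... 1793 characters left out ...]
": 0, "wz": -6.0, "jaw": -1}, {"x": 0.92, "y": 0.30, "z": 0, "wx": 0, "wy": 0, "wz": -8.0, "jaw": -1}, {"x": 1.15, "y": 0.36, "z": 0, "wx": 0, "wy": 0, "wz": -10.0, "jaw": -1}, {"x": 1.39, "y": 0.40, "z": 0, "wx": 0, "wy": 0, "wz": -12.0, "jaw": -1}, {"x": 1.58, "y": 0.43, "z": 0, "wx": 0, "wy": 0, "wz": -13.6, "jaw": -1}, {"x": 1.72, "y": 0.45, "z": 0, "wx": 0, "wy": 0, "wz": -14.8, "jaw": -1}, {"x": 1.83, "y": 0.47, "z": 0, "wx": 0, "wy": 0, "wz": -15.7, "jaw": -1}, {"x": 1.90, "y": 0.48, "z": 0, "wx": 0, "wy": 0, "wz": -16.3, "jaw": -1}, {"x": 1.95, "y": 0.48, "z": 0, "wx": 0, "wy": 0, "wz": -16.7, "jaw": -1}, {"x": 1.97, "y": 0.48, "z": 0, "wx": 0, "wy": 0, "wz": -16.9, "jaw": -1}, 
84.7
```

{"api": "drive_tool", "payload": {"targets": [{"x": 0.0,"y": 0.04,"z": 0,"wx": 0,"wy": 0,"wz": -0.3,"jaw": -1},{"x": 0.0,"y": 0.11,"z": 0,"wx": 0,"wy": 0,"wz": -0.9,"jaw": -1},{"x": 0.01,"y": 0.22,"z": 0,"wx": 0,"wy": 0,"wz": -1.8,"jaw": -1},{"x": 0.02,"y": 0.36,"z": 0,"wx": 0,"wy": 0,"wz": -3.0,"jaw": -1},{"x": 0.04,"y": 0.54,"z": 0,"wx": 0,"wy": 0,"wz": -4.5,"jaw": -1},{"x": 0.06,"y": 0.76,"z": 0,"wx": 0,"wy": 0,"wz": -6.3,"jaw": -1},{"x": 0.1,"y": 1.0,"z": 0,"wx": 0,"wy": 0,"wz": -8.3,"jaw": -1},{"x": 0.14,"y": 1.23,"z": 0,"wx": 0,"wy": 0,"wz": -10.3,"jaw": -1},{"x": 0.2,"y": 1.47,"z": 0,"wx": 0,"wy": 0,"wz": -12.3,"jaw": -1},{"x": 0.26,"y": 1.7,"z": 0,"wx": 0,"wy": 0,"wz": -14.3,"jaw": -1},{"x": 0.33,"y": 1.93,"z": 0,"wx": 0,"wy": 0,"wz": -16.3,"jaw": -1},{"x": 0.41,"y": 2.16,"z": 0,"wx": 0,"wy": 0,"wz": -18.3,"jaw": -1}]}}

```text
clock: 4.33
position: [0.4672, 0.0873, 0.1304]
ee_rot: [-0.0, 0.869, 0.495, -0.0]
contact_force: [0.2, -0.5, 0.2]
opening: 0.0005
```

Run:
```python
from h import *
from plan import *
s=shot('top','t3.png')
r=readout.read_state();print(r['clock'],r['position'],r['contact_force'],pos(149.6,.0127))
f=cv2.cvtColor(s['frame'],cv2.COLOR_RGB2BGR)
cv2.imwrite('pics/t3z.png',cv2.resize(f[170:300,280:410],(600,600),interpolation=cv2.INTER_CUBIC))
```

```text
4.3833 [0.46734294 0.0876432  0.1304155 ] [ 0.24964468  0.70871006 -0.78382275] [0.46732244 0.08735637]
```

View pics/t3z.png

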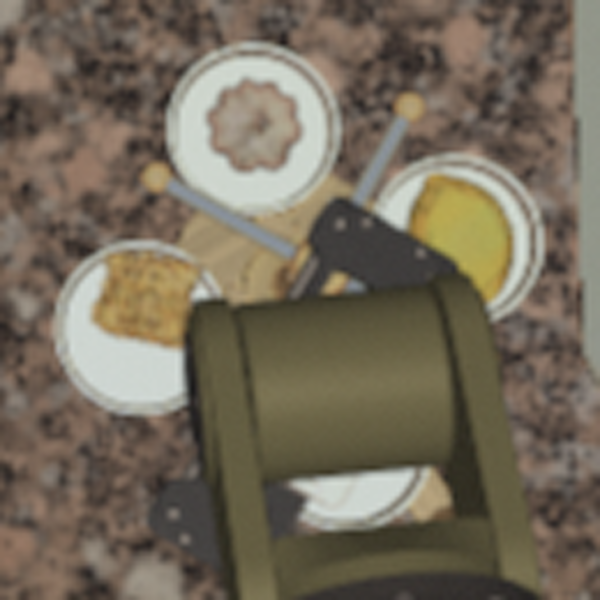

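{"api": "drive_tool", "payload": {"targets": [{"x": 0.09,"y": 0.23,"z": 0,"wx": 0,"wy": 0,"wz": -2,"jaw": -1},{"x": 0.18,"y": 0.45,"z": 0,"wx": 0,"wy": 0,"wz": -4,"jaw": -1},{"x": 0.28,"y": 0.67,"z": 0,"wx": 0,"wy": 0,"wz": -6,"jaw": -1},{"x": 0.39,"y": 0.88,"z": 0,"wx": 0,"wy": 0,"wz": -8,"jaw": -1},{"x": 0.51,"y": 1.09,"z": 0,"wx": 0,"wy": 0,"wz": -10,"jaw": -1},{"x": 0.63,"y": 1.3,"z": 0,"wx": 0,"wy": 0,"wz": -12,"jaw": -1},{"x": 0.76,"y": 1.5,"z": 0,"wx": 0,"wy": 0,"wz": -14,"jaw": -1},{"x": 0.9,"y": 1.7,"z": 0,"wx": 0,"wy": 0,"wz": -16,"jaw": -1},{"x": 1.04,"y": 1.9,"z": 0,"wx": 0,"wy": 0,"wz": -18,"jaw": -1},{"x": 1.19,"y": 2.08,"z": 0,"wx": 0,"wy": 0,"wz": -20,"jaw": -1},{"x": 1.35,"y": 2.27,"z": 0,"wx": 0,"wy": 0,"wz": -22,"jaw": -1},{"x": 1.52,"y": 2.44,"z": 0,"wx": 0,"wy": 0,"wz": -24,"jaw": -1}]}}

```text
clock: 5.38
position: [0.4824, 0.1117, 0.1304]
ee_rot: [-0.0, 0.952, 0.305, -0.0]
contact_force: [-0.8, -0.4, 0.2]
opening: 0.0006
```

{"api": "drive_tool", "payload": {"targets": [{"x": 0.17,"y": 0.17,"z": 0,"wx": 0,"wy": 0,"wz": -2,"jaw": -1},{"x": 0.35,"y": 0.34,"z": 0,"wx": 0,"wy": 0,"wz": -4,"jaw": -1},{"x": 0.53,"y": 0.5,"z": 0,"wx": 0,"wy": 0,"wz": -6,"jaw": -1},{"x": 0.72,"y": 0.65,"z": 0,"wx": 0,"wy": 0,"wz": -8,"jaw": -1},{"x": 0.91,"y": 0.79,"z": 0,"wx": 0,"wy": 0,"wz": -10,"jaw": -1},{"x": 1.1,"y": 0.93,"z": 0,"wx": 0,"wy": 0,"wz": -12,"jaw": -1},{"x": 1.31,"y": 1.07,"z": 0,"wx": 0,"wy": 0,"wz": -14,"jaw": -1},{"x": 1.51,"y": 1.19,"z": 0,"wx": 0,"wy": 0,"wz": -16,"jaw": -1},{"x": 1.72,"y": 1.31,"z": 0,"wx": 0,"wy": 0,"wz": -18,"jaw": -1},{"x": 1.94,"y": 1.42,"z": 0,"wx": 0,"wy": 0,"wz": -20,"jaw": -1},{"x": 2.16,"y": 1.52,"z": 0,"wx": 0,"wy": 0,"wz": -22,"jaw": -1},{"x": 2.38,"y": 1.62,"z": 0,"wx": 0,"wy": 0,"wz": -24,"jaw": -1}]}}

```text
clock: 6.38
position: [0.5062, 0.1279, 0.1303]
ee_rot: [-0.0, 0.995, 0.1, -0.0]
contact_force: [-0.3, 0.5, 0.6]
opening: 0.0003
```

{"api": "drive_tool", "payload": {"targets": [{"x": 0.23,"y": 0.09,"z": 0,"wx": 0,"wy": 0,"wz": -2,"jaw": -1},{"x": 0.45,"y": 0.17,"z": 0,"wx": 0,"wy": 0,"wz": -4,"jaw": -1},{"x": 0.68,"y": 0.24,"z": 0,"wx": 0,"wy": 0,"wz": -6,"jaw": -1},{"x": 0.92,"y": 0.3,"z": 0,"wx": 0,"wy": 0,"wz": -8,"jaw": -1},{"x": 1.15,"y": 0.36,"z": 0,"wx": 0,"wy": 0,"wz": -10,"jaw": -1},{"x": 1.39,"y": 0.4,"z": 0,"wx": 0,"wy": 0,"wz": -12,"jaw": -1},{"x": 1.58,"y": 0.43,"z": 0,"wx": 0,"wy": 0,"wz": -13.6,"jaw": -1},{"x": 1.72,"y": 0.45,"z": 0,"wx": 0,"wy": 0,"wz": -14.8,"jaw": -1},{"x": 1.83,"y": 0.47,"z": 0,"wx": 0,"wy": 0,"wz": -15.7,"jaw": -1},{"x": 1.9,"y": 0.48,"z": 0,"wx": 0,"wy": 0,"wz": -16.3,"jaw": -1},{"x": 1.95,"y": 0.48,"z": 0,"wx": 0,"wy": 0,"wz": -16.7,"jaw": -1},{"x": 1.97,"y": 0.48,"z": 0,"wx": 0,"wy": 0,"wz": -16.9,"jaw": -1}]}}

```text
clock: 7.38
position: [0.526, 0.1326, 0.1304]
ee_rot: [-0.0, 0.999, -0.047, -0.0]
contact_force: [-1.8, 0.7, 1.2]
opening: 0.0002
```

Run:
```python
from h import *
from plan import *
s=shot('top','t4.png');a=shot('side','s4.png')
r=readout.read_state();print(r['clock'],r['position'],r['contact_force'],pos(84.7,.0127))
f=cv2.cvtColor(s['frame'],cv2.COLOR_RGB2BGR)
cv2.imwrite('pics/t4z.png',cv2.resize(f[170:300,280:410],(598,598),interpolation=cv2.INTER_CUBIC))
f=cv2.cvtColor(a['frame'],cv2.COLOR_RGB2BGR)
cv2.imwrite('pics/s4z.png',cv2.resize(f[100:280,240:440],(660,594),interpolation=cv2.INTER_CUBIC))
```

```text
7.4833 [0.52601009 0.13253957 0.13046065] [-0.75700483  0.94061718 -0.43985885] [0.5260355  0.13278239]
```

View pics/t4z.png

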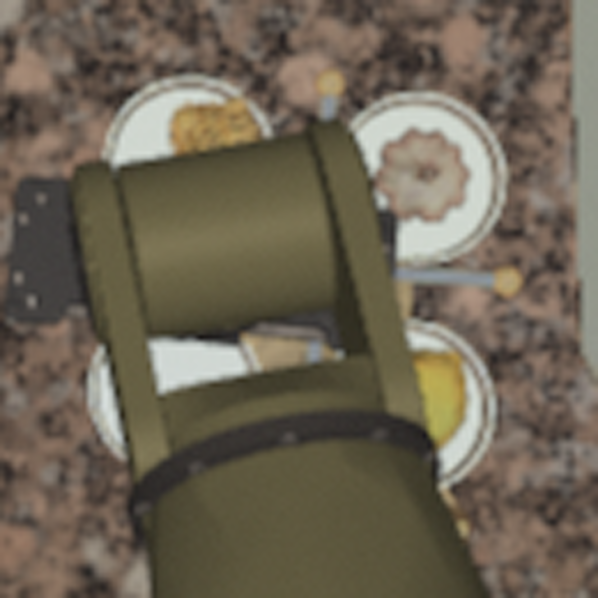

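View pics/s4z.png

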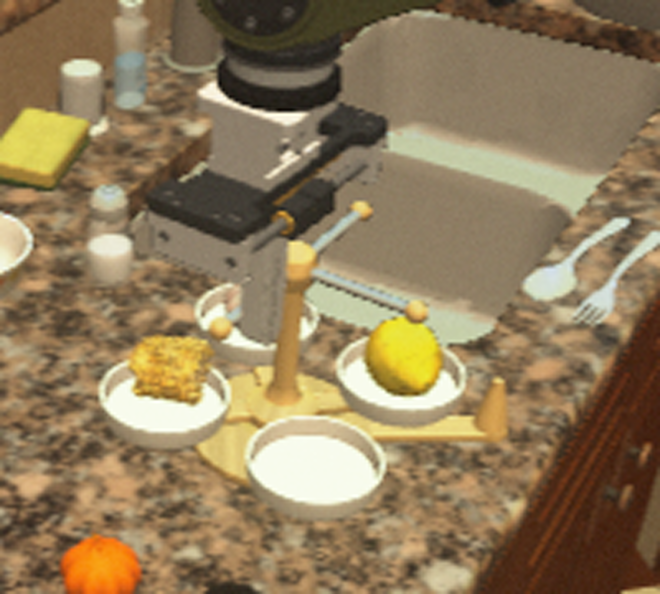

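Good: the food is in place and the lemon is almost at the marker. From the visible balls (330,82) and (509,282) in the top crop I work out the present angle.

Run:
```python
from h import *
from plan import *
s=load('t4.png')
U=lambda a:(np.array(a,float)+.5)/4.6-.5+np.array([280,170])
for p,z in [((330,82),.152),((509,282),.152),((427,178),.05)]:
    d=ray(s,*U(p),z)[:2]-c;print(np.degrees(np.arctan2(d[1],d[0])),np.hypot(*d))
# targets: ball -12.1 / -102.1 / garlic dish -57.25
r=readout.read_state();p=r['position'][:2]
for th in (84.7,84.2,83.7):
    t=np.radians(th);n=np.array([-np.sin(t),np.cos(t)]);print(th,(p-c)@n)
```

```text
-4.041399453136046 0.0958672483788213
-94.4418818176047 0.09609446878972293
-51.0100584510139 0.09285713037062569
84.7 0.01270287023638435
84.2 0.013293660557015032
83.7 0.0138834385139258
```

Run:
```python
from plan import *
th=84.7-np.cumsum([.2,.4,.6,.8,.9,.9,.8,.7,.6,.4,.2,.1]);rows(pos(84.7,.0127),th,.0127,84.7)
```

```text
{"x": 0.02, "y": 0.00, "z": 0, "wx": 0, "wy": 0, "wz": -0.2, "jaw": -1}, {"x": 0.07, "y": 0.01, "z": 0, "wx": 0, "wy": 0, "wz": -0.6, "jaw": -1}, {"x": 0.14, "y": 0.01, "z": 0, "wx": 0, "wy": 0, "wz": -1.2, "jaw": -1}, {"x": 0.24, "y": 0.02, "z": 0, "wx": 0, "wy": 0, "wz": -2.0, "jaw": -1}, {"x": 0.35, "y": 0.02, "z": 0, "wx": 0, "wy": 0, "wz": -2.9, "jaw": -1}, {"x": 0.46, "y": 0.03, "z": 0, "wx": 0, "wy": 0, "wz": -3.8, "jaw": -1}, {"x": 0.55, "y": 0.03, "z": 0, "wx": 0, "wy": 0, "wz": -4.6, "jaw": -1}, {"x": 0.64, "y": 0.03, "z": 0, "wx": 0, "wy": 0, "wz": -5.3, "jaw": -1}, {"x": 0.71, "y": 0.03, "z": 0, "wx": 0, "wy": 0, "wz": -5.9, "jaw": -1}, {"x": 0.76, "y": 0.03, "z": 0, "wx": 0, "wy": 0, "wz": -6.3, "jaw": -1}, {"x": 0.78, "y": 0.03, "z": 0, "wx": 0, "wy": 0, "wz": -6.5, "jaw": -1}, {"x": 0.80, "y": 0.03, "z": 0, "wx": 0, "wy": 0, "wz": -6.6, "jaw": -1},
```

{"api": "drive_tool", "payload": {"targets": [{"x": 0.02,"y": 0.0,"z": 0,"wx": 0,"wy": 0,"wz": -0.2,"jaw": -1},{"x": 0.07,"y": 0.01,"z": 0,"wx": 0,"wy": 0,"wz": -0.6,"jaw": -1},{"x": 0.14,"y": 0.01,"z": 0,"wx": 0,"wy": 0,"wz": -1.2,"jaw": -1},{"x": 0.24,"y": 0.02,"z": 0,"wx": 0,"wy": 0,"wz": -2.0,"jaw": -1},{"x": 0.35,"y": 0.02,"z": 0,"wx": 0,"wy": 0,"wz": -2.9,"jaw": -1},{"x": 0.46,"y": 0.03,"z": 0,"wx": 0,"wy": 0,"wz": -3.8,"jaw": -1},{"x": 0.55,"y": 0.03,"z": 0,"wx": 0,"wy": 0,"wz": -4.6,"jaw": -1},{"x": 0.64,"y": 0.03,"z": 0,"wx": 0,"wy": 0,"wz": -5.3,"jaw": -1},{"x": 0.71,"y": 0.03,"z": 0,"wx": 0,"wy": 0,"wz": -5.9,"jaw": -1},{"x": 0.76,"y": 0.03,"z": 0,"wx": 0,"wy": 0,"wz": -6.3,"jaw": -1},{"x": 0.78,"y": 0.03,"z": 0,"wx": 0,"wy": 0,"wz": -6.5,"jaw": -1},{"x": 0.8,"y": 0.03,"z": 0,"wx": 0,"wy": 0,"wz": -6.6,"jaw": -1}]}}

```text
clock: 8.48
position: [0.534, 0.1329, 0.1304]
ee_rot: [-0.0, 0.995, -0.104, 0.0]
contact_force: [-0.9, 0.3, 0.4]
opening: 0.0006
```

Run:
```python
from h import *
s=shot('top','t5.png');a=shot('side','s5.png')
r=readout.read_state();print(r['clock'],r['position'],r['contact_force'])
f=cv2.cvtColor(s['frame'],cv2.COLOR_RGB2BGR)
cv2.imwrite('pics/t5z.png',cv2.resize(f[170:300,280:410],(598,598),interpolation=cv2.INTER_CUBIC))
f=cv2.cvtColor(a['frame'],cv2.COLOR_RGB2BGR)
cv2.imwrite('pics/s5z.png',cv2.resize(f[100:280,240:440],(660,594),interpolation=cv2.INTER_CUBIC))
```

```text
8.5833 [0.53403225 0.13282036 0.13045677] [-0.56922273 -0.25309089 -0.38160511]
```

View pics/t5z.png

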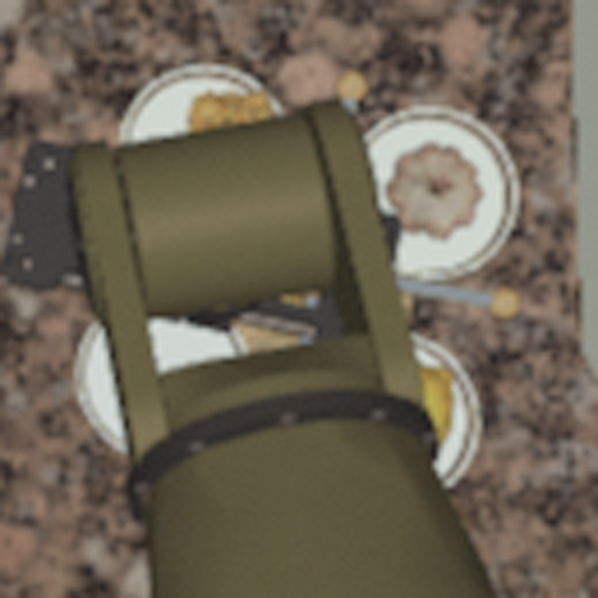

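View pics/s5z.png

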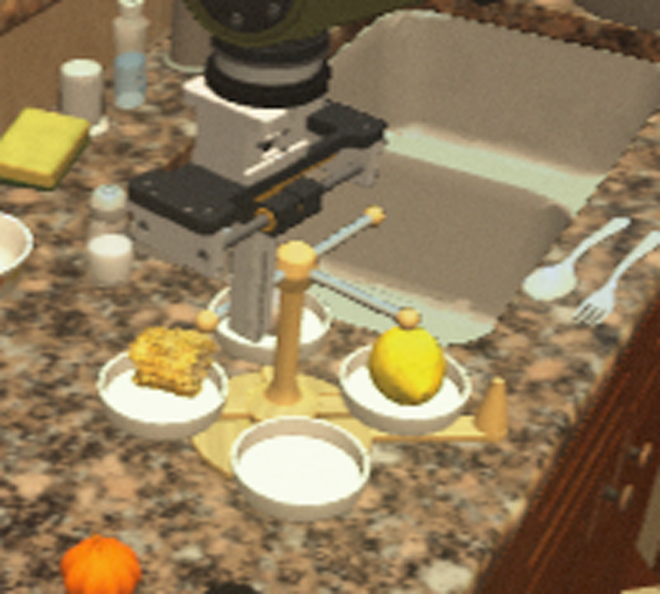

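```bash
cat > cmp.py <<'E'
from h import *
import sys
c=np.array([.5324,.0639])
def match(a,b,uv,r=4,sr=5,k=12):
    u,v=map(int,np.round(uv))
    A=cv2.resize(a[v-r:v+r+1,u-r:u+r+1],None,fx=k,fy=k,interpolation=cv2.INTER_CUBIC)
    B=cv2.resize(b[v-r-sr:v+r+sr+1,u-r-sr:u+r+sr+1],None,fx=k,fy=k,interpolation=cv2.INTER_CUBIC)
    m=cv2.matchTemplate(B,A,cv2.TM_CCOEFF_NORMED);_,s,_,l=cv2.minMaxLoc(m)
    return np.array(l)/k-sr,s
def run(i,cams=('t','s')):
  for cam in cams:
    s0=load(cam+'0.png');s1=load(cam+i+'.png')
    for th in (-12.1,78,167.9,-102.1):
        f=lambda x:np.array([c[0]+.095*np.cos(np.radians(x)),c[1]+.095*np.sin(np.radians(x)),.15])
        uv=proj(s0,f(th))[0];j=proj(s0,f(th+.5))[0]-proj(s0,f(th-.5))[0]
        d,q=match(s0['frame'],s1['frame'],uv)
        print(cam,th,uv.round(1),'shift',d.round(2),'score %.2f'%q,'deg %.2f'%(d@j/(j@j)))
run(sys.argv[1])
E
python3 cmp.py 5
```

```text
t -12.1 [356.8 188.7] shift [-0.58 -0.42] score 0.91 deg 0.93
t 78 [309.3 219.5] shift [ 5.  -0.5] score 0.52 deg -2.15
t 167.9 [341.  267.6] shift [1.08 5.  ] score 0.41 deg 2.95
t -102.1 [389.  236.3] shift [ 0.   -0.75] score 0.96 deg 1.04
s -12.1 [298.8 165.9] shift [-1.42 -2.42] score 0.53 deg 0.17
s 78 [302.2 197.3] shift [0.42 0.33] score 0.83 deg 0.81
s 167.9 [363.3 197.1] shift [ 0.42 -0.58] score 0.58 deg 1.26
s -102.1 [353.9 165.8] shift [-0.58 -0.17] score 0.95 deg 0.99
```

{"api": "drive_tool", "payload": {"targets": [{"x": 0.02,"y": 0,"z": 0,"wx": 0,"wy": 0,"wz": -0.2,"jaw": -1},{"x": 0.05,"y": 0,"z": 0,"wx": 0,"wy": 0,"wz": -0.4,"jaw": -1},{"x": 0.08,"y": 0,"z": 0,"wx": 0,"wy": 0,"wz": -0.6,"jaw": -1},{"x": 0.1,"y": 0,"z": 0,"wx": 0,"wy": 0,"wz": -0.8,"jaw": -1},{"x": 0.12,"y": 0,"z": 0,"wx": 0,"wy": 0,"wz": -1,"jaw": -1},{"x": 0.12,"y": 0,"z": 0,"wx": 0,"wy": 0,"wz": -1,"jaw": -1},{"x": 0.12,"y": 0,"z": 0,"wx": 0,"wy": 0,"wz": -1,"jaw": -1},{"x": 0.12,"y": 0,"z": 0,"wx": 0,"wy": 0,"wz": -1,"jaw": -1}]}}

```text
clock: 9.25
position: [0.5352, 0.1328, 0.1305]
ee_rot: [-0.0, 0.994, -0.113, 0.0]
contact_force: [0.0, 0.7, 0.1]
opening: 0.0004
```

```bash
python3 - <<'E'
from h import *
s=shot('top','t6.png');a=shot('side','s6.png')
r=readout.read_state();print(r['clock'],r['position'],r['contact_force'])
E
python3 cmp.py 6
```

```text
9.35 [0.53523885 0.13281638 0.13046679] [-0.17219438  0.02304696  0.5097217 ]
t -12.1 [356.8 188.7] shift [ 0.25 -0.25] score 0.92 deg -0.28
t 78 [309.3 219.5] shift [ 5.   -1.42] score 0.51 deg -3.44
t 167.9 [341.  267.6] shift [-5.   -0.58] score 0.35 deg -6.99
t -102.1 [389.  236.3] shift [-0.08  0.  ] score 0.99 deg -0.02
s -12.1 [298.8 165.9] shift [-2.58 -3.  ] score 0.51 deg 1.61
s 78 [302.2 197.3] shift [0.08 0.  ] score 0.92 deg 0.11
s 167.9 [363.3 197.1] shift [ 0.   -0.17] score 0.66 deg 0.18
s -102.1 [353.9 165.8] shift [0. 0.] score 0.97 deg 0.00
```

{"api": "drive_tool", "payload": {"targets": [{"x": -0.2,"y": 0,"z": 0,"wx": 0,"wy": 0,"wz": 0,"jaw": -1},{"x": -0.6,"y": 0.1,"z": 0,"wx": 0,"wy": 0,"wz": 0,"jaw": -1},{"x": -1.2,"y": 0.3,"z": 0,"wx": 0,"wy": 0,"wz": 0,"jaw": -1},{"x": -2,"y": 0.5,"z": 0,"wx": 0,"wy": 0,"wz": 0,"jaw": -1},{"x": -3,"y": 0.7,"z": 0.3,"wx": 0,"wy": 0,"wz": 0,"jaw": -1},{"x": -3,"y": 0.7,"z": 1.5,"wx": 0,"wy": 0,"wz": 0,"jaw": -1},{"x": -3,"y": 0.7,"z": 3.5,"wx": 0,"wy": 0,"wz": 0,"jaw": -1},{"x": -3,"y": 0.7,"z": 6,"wx": 0,"wy": 0,"wz": 0,"jaw": -1},{"x": -3,"y": 0.7,"z": 9,"wx": 0,"wy": 0,"wz": 0,"jaw": -1},{"x": -3,"y": 0.7,"z": 12,"wx": 0,"wy": 0,"wz": 0,"jaw": -1},{"x": -3,"y": 0.7,"z": 12,"wx": 0,"wy": 0,"wz": 0,"jaw": -1}]}}

```text
clock: 10.27
position: [0.506, 0.1404, 0.2565]
ee_rot: [-0.001, 0.994, -0.112, 0.004]
contact_force: [-0.6, 0.7, 0.7]
opening: 0.0004
```

{"api": "drive_tool", "payload": {"targets": [{"x": -1.5,"y": 2,"z": 0,"wx": 0,"wy": 0,"wz": 0,"jaw": -1},{"x": -3.5,"y": 5,"z": 0,"wx": 0,"wy": 0,"wz": 0,"jaw": -1},{"x": -5.5,"y": 8,"z": 0,"wx": 0,"wy": 0,"wz": 0,"jaw": -1},{"x": -7.5,"y": 11,"z": 0,"wx": 0,"wy": 0,"wz": 0,"jaw": -1},{"x": -9.5,"y": 14,"z": 0,"wx": 0,"wy": 0,"wz": 0,"jaw": -1},{"x": -10.5,"y": 17,"z": 0,"wx": 0,"wy": 0,"wz": 0,"jaw": -1},{"x": -11,"y": 20,"z": 0,"wx": 0,"wy": 0,"wz": 0,"jaw": -1},{"x": -11,"y": 22,"z": 0,"wx": 0,"wy": 0,"wz": 0,"jaw": -1},{"x": -11,"y": 22,"z": 0,"wx": 0,"wy": 0,"wz": 0,"jaw": -1},{"x": -11,"y": 22,"z": 0,"wx": 0,"wy": 0,"wz": 0,"jaw": -1}]}}

```text
clock: 11.1
position: [0.3943, 0.3601, 0.25]
ee_rot: [0.0, 0.994, -0.112, -0.0]
contact_force: [-0.1, -0.1, -0.7]
opening: 0.0006
```

```bash
python3 - <<'E'
from h import *
s=shot('top','t7.png');a=shot('side','s7.png')
r=readout.read_state();print(r['clock'],r['position'],r['contact_force'])
f=cv2.cvtColor(s['frame'],cv2.COLOR_RGB2BGR)
cv2.imwrite('pics/t7z.png',cv2.resize(f[170:300,280:410],(598,598),interpolation=cv2.INTER_CUBIC))
E
python3 cmp.py 7
```

```text
11.2 [0.39496117 0.35905678 0.25035951] [ 0.54127231 -0.73185917 -0.00096403]
t -12.1 [356.8 188.7] shift [-0.08  0.  ] score 0.99 deg 0.12
t 78 [309.3 219.5] shift [0.   0.17] score 0.99 deg 0.23
t 167.9 [341.  267.6] shift [0.   0.17] score 0.98 deg 0.05
t -102.1 [389.  236.3] shift [-0.08  0.  ] score 0.99 deg -0.02
s -12.1 [298.8 165.9] shift [-0.75 -0.17] score 0.71 deg 1.12
s 78 [302.2 197.3] shift [ 5. -5.] score 0.12 deg 3.23
s 167.9 [363.3 197.1] shift [ 0.   -0.17] score 0.65 deg 0.18
s -102.1 [353.9 165.8] shift [-4.   -0.75] score 0.47 deg 6.54
```

View pics/t7z.png

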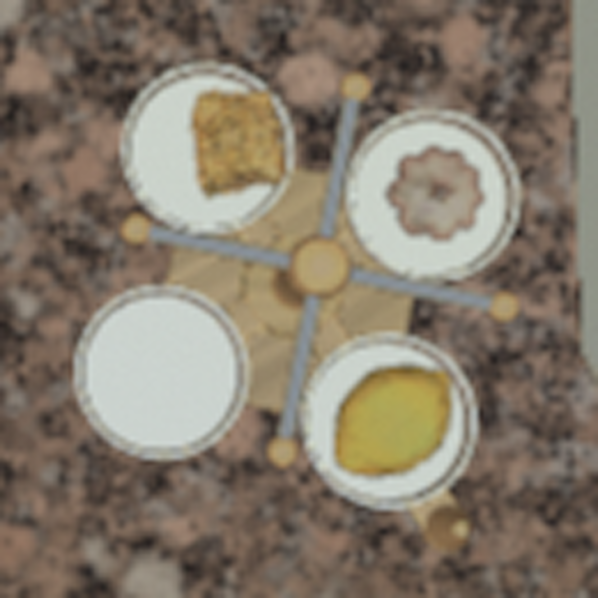

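View pics/s7.png

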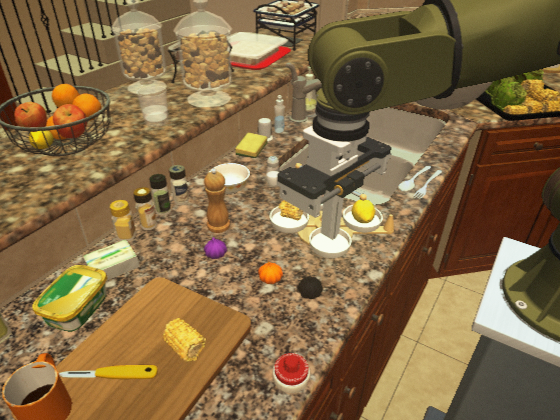

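The top crop now matches the start picture to about 0.1°. The lemon's dish is at (389,421) by the cone at (448,527), with all the food in its dishes. The tool is clear of everything and the bystanders are undisturbed.

```bash
python3 -c "
from plant import order;print(order.job_done())"
```

```text
the job is handed in; nothing more can be done
None
```

The lemon's dish is at the marker and lined up with it. I handed the job in at about 11 s on the robot's clock.

- **The push:** With the gripper shut, I pushed one handle arm with the fingertips, slowly and clockwise through 90°. I stopped 1° short, measured, then pushed the last degree. After that I backed off, lifted and moved the arm away.
- **Alignment:** In the last top picture, all four handle balls match their starting positions to within about 0.0–0.2°, as a quarter turn should give.
- **Food and surroundings:** All the food is in its dishes, and the mill, shaker and timer look unmoved.
- **Contact force:** The readings I took never went above about 3 N.
- **A check that failed:** In the last side picture the gripper hid part of the handle, so three of its four ball matches scored too low to use and gave values up to 6.5°. The fourth also scored low, at 0.2°. The side picture just before I backed off had agreed, with its two clear balls within about 0.1°.

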